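# Set the puzzle board's row guide

### The job

Set the row guide of the jigsaw board for the next row: push the guide along its rail from the side with your fingertips until its spring pin drops into the notch beside the marker shaped like a jigsaw piece (the other markers are plain discs). Do not pinch the guide or pull its pin up, leave everything else where it is, and finish with the pin sitting in that notch and your hand clear.

Things in the scene. Friction and masses are not known exactly. Their poses are not given: they have to be found in the camera images.
- board: Grey felt-faced jigsaw board lying on the table, 250 (x) by 420 (y) by 12 mm thick; it does not move. Origin: centre of its underside, on the table. A wooden rail 24 mm wide and 300 mm long runs along the board's y at board x = +30 mm; its top is 24 mm above the table. Four notches 13 mm wide cut across the rail at board y = -105, -45, +45 and +105 mm. A half-done flat puzzle lies on the -x side of the rail, the four row markers on the +x side.
- guide_slide (a joint): Position of the row guide along the rail, in m: the board y of the guide's middle, so the notches are at -0.105, -0.045, 0.045, 0.105. Grows towards the board's +y; travel -0.125 to 0.125. Starts between the two middle notches. Sliding takes about 3 to 4 N of push, pushing it on out of a notch 9 to 15 N, either way.
- guide_pin (a joint): Height of the guide's spring pin, in m: 0 while its foot rides on the rail, about -0.003 (3 mm lower) when it has dropped into a notch, positive if it is pulled up. The pin stands upright through the middle of the guide; its steel head, 18 mm across and 6 mm thick, shows above the guide's top, its upper side 77 mm above the table while riding. Over the last 6 mm before a notch's middle it sinks, pulls the guide in and centres it.
- guide_top (a point): Centre of the guide's wooden top, 64 mm above the table, at all times. The row guide is a light wooden saddle that straddles the rail: 52 mm across the rail, 30 mm along it. Its two upright faces that look along the rail are 15 mm either side of this point, flat from 28 to 64 mm above the table, and are where to push. On the board's -x side an arm 18 mm wide and 12 mm high reaches from it over the puzzle, to 135 mm from the rail's middle.
- guide_left: The half of the row guide on the board's +y side (saddle and arm), 15 mm thick along the rail. Its origin is on the guide's middle plane, 24 mm above the table, 40 mm below guide_top. Same axes as the board.
- guide_right: The half of the row guide on the board's -y side, otherwise as the left half, with the same origin.
- marker_piece: The row marker shaped like a jigsaw piece: pale wood, a 34 mm square with two round knobs towards board +x and -x (56 mm over the knobs) and two bays in the other sides, 10 mm thick, fixed on the board exactly beside one of the four notches (same board y), 60 mm from the rail's middle line on the +x side. Origin: centre of its underside. Axes as the board's. Any of the four notches may be the one.
- marker_disc0: A plain round row marker of the same pale wood, 24 mm across, 10 mm thick, fixed beside one of the other notches. Origin: centre of its underside.
- marker_disc1: A plain round row marker of the same pale wood, 24 mm across, 10 mm thick, fixed beside one of the other notches. Origin: centre of its underside.
- marker_disc2: A plain round row marker of the same pale wood, 24 mm across, 10 mm thick, fixed beside one of the other notches. Origin: centre of its underside.
- glue_pot: Small white-capped jar, 36 mm across, 50 mm high, standing loose on the board towards its +y end, 180 to 187 mm from the board's middle on the puzzle side. Origin: centre of its underside. Leave it.
- mug: White mug, 80 mm across, 90 mm high, on the table to the left of the board. Origin: centre of its underside. Leave it.
- puzzle_box: Closed cardboard puzzle box, 164 by 114 by 40 mm, on the table to the right of the board. Origin: centre of its underside. Leave it.

How it is judged:
At the end, for the whole second after the job is handed in: The row guide's pin has dropped into the notch beside the jigsaw-shaped marker (the guide's middle within 4 mm of the marker along the rail, the pin at least 1.5 mm below its riding height) and the guide is at rest (y of guide_top in the frame of marker_piece between -0.004 and 0.004 m and value of joint guide_pin below -0.0015 m and velocity of joint guide_slide between -0.01 and 0.01 m/s); the robot touches nothing.
It fails at once if the guide's pin is pulled up by more than 10 mm (value of joint guide_pin above 0.01 m).
It fails at once if the row guide is pinched: the fingers press on its left half and its right half at once (contact force between the fingers and guide_left above 2 N and contact force between the fingers and guide_right above 2 N).
It fails at once if the glue pot is picked up or shoved more than 20 mm (distance of glue_pot from where it was at the start of the episode above 0.02 m).
It fails at once if the mug is picked up or shoved more than 20 mm (distance of mug from where it was at the start of the episode above 0.02 m).
It fails at once if the puzzle box is picked up or shoved more than 20 mm (distance of puzzle_box from where it was at the start of the episode above 0.02 m).
It also fails if it takes over 45 s, if anything falls off the work surface, if the arm or the gripper's body presses on something with over 40 N, if the wrist force passes 120 N, or if a joint passes its speed limit or range.

### The arm

A 7-joint arm with a two-finger parallel gripper is mounted at the origin on the work surface. World frame = base frame: x ahead of the robot, y to its left, z up, the work surface at z = 0. Lengths are in m, angles in rad, forces in N, time in s.
With the tool pointing down it reaches from about 0.4 to 0.85 m from the base axis. Payload 10.4 kg.
Tool frame: the origin (TCP) lies between the finger pads; the fingertips stand 11 mm ahead of it and the grasp point (between the pads) lies 8 mm behind it; z points along the fingers, y is the direction in which the jaws open and shut (so a half turn about z gives the same grasp; the last joint's range is limited). The gripper opens to 87 mm and grips with 3 to 60 N. Pads are 19 mm wide; open, the fingers measure 117 mm over their backs; the gripper's body (75 mm by 190 mm) begins 51 mm behind the grasp point.
Start: joints at [-1.286, 0.332, -0.065, 1.46, 0.022, 1.35, -0.088], TCP at [0.189, 0.596, 0.234] pointing down, gripper open.
Joint ranges: [-2.6, 2.6], [-0.5, 2.12], [-1.47, 1.34], [0.16, 2.42], [-1.27, 4.41], [0.06, 2.06], [-2.6, 2.6]. Speed limits (rad/s): [2.22, 2.22, 2.79, 2.79, 3.14, 3.14, 3.14].

### API

Orientations are given as a unit quaternion [x, y, z, w].
In Python, from bench import r, eyes gives the robot as it stands.
- The arm moves only by the shell command python3 -m inch 'ROWS' [FORCE]. ROWS is a JSON object of lists of equal length, an entry for each row: "translation": the shift along the world's x, y, z scaled (see below), a list of three; "rot": the turn, a rotation vector about the world's x, y, z scaled (see below), a list of three; "jaw": the finger opening in mm, from 0 to 87. In form: {"translation": [[tx, ty, tz], ...], "rot": [[ax, ay, az], ...], "jaw": [jaw, ...]}. A call has 1 to 20 rows; each row is the pose to reach, as a shift and turn from the pose measured when the call began; what a row does not reach only later rows make up. The controller multiplies each number of a shift by 100 mm and each number of a turn by 60 degrees. A row lasts 1/10 s, in which the tool goes at most 50 mm and 8.59 degrees, less where a joint would pass 70% of its speed; a pose out of reach is approached as far as the arm can. A call with a number of a shift or a turn outside -1 to 1 is refused whole. A call with a gripper value outside its range is refused whole. The fingers move at their own pace and stop on an object; FORCE is the grip in N (left out, the last holds). Time passes only in rows, so rows that repeat a pose let the fingers close. It gives the time, the measured TCP pose, the force and the opening at its end, in the units of the state.
- r.read_state(): the state, without advancing time (a new reading comes with each control period).
- eyes.camera(name): name is "scene" or "top"; returns the picture (480x640x3 uint8, blue, green, red); there is no depth.
- eyes.calibration(name): a dict with "fx", "fy", "cx", "cy" (pixels), "R" (3x3) and "t" (3): a world point X has camera coordinates R X + t. Camera axes: x right, y down, z forward; pixel columns grow to the right and rows downward; lengths in m; the calibration is good to about 2 mm. A picture is of the moment at which its call begins. calibration takes no time and is no camera call.
- r.close_job(): hands the job in, once; it reports no verdict.
The state is a dict: "time": time; "joint_positions": joint angles; "joint_vel": joint speeds; "joint_torque": joint torques, N m; "ee_pos": TCP position; "eef_rot": TCP orientation; "ft_force": force on the tool from outside, world axes, zero at the start; "torque": the same for the moment, N m; "width": finger opening in m.
Only numpy, scipy, OpenCV 4.12 (cv2) and the standard library are available. Lean on these libraries where they do the work, as an engineer would, in place of code of your own. Each camera call takes 0.05 s, during which the arm holds its last target. There are 200 camera calls.

## Working session

There is one attempt and no reset: what is moved stays moved. The work goes in short steps, Python scripts to look and compute and a shell command to move; the robot and the scene stay as the last step left them, time stands still between calls to the robot, and variables do not carry over. Pictures are saved under pics/ and viewed, about 8 in all and at most 12, crops included, and the job is handed in when it is done.

```bash
mkdir -p pics
python3 - <<'E'
from bench import r,eyes
import cv2
for n in("scene","top"):
    cv2.imwrite(f"pics/{n}0.png",eyes.camera(n)); c=eyes.calibration(n); print(n,c)
s=r.read_state();print(s["time"],s["ee_pos"],s["eef_rot"],s["width"])
E
```

```text
scene {'fx': 443.9018301557734, 'fy': 443.9018301557734, 'cx': 318.7615862213469, 'cy': 243.6018121783891, 'R': array([[ 0.43569602,  0.89997901,  0.01437904],
       [ 0.52635529, -0.24179418, -0.81515992],
       [-0.73015005,  0.36273041, -0.57905747]]), 't': array([-0.24898608, -0.23353889,  1.47445626])}
top {'fx': 596.0027770808939, 'fy': 596.0027770808939, 'cx': 327.17710298362925, 'cy': 236.8518879645318, 'R': array([[-0.02213266, -0.99961862, -0.01651536],
       [-0.988779  ,  0.02432781, -0.14739151],
       [ 0.14773708,  0.01306787, -0.98894034]]), 't': array([0.01567778, 0.54235573, 1.37421981])}
0.1 [0.18924904 0.59532426 0.23283505] [ 1.53300741e-01  9.88179379e-01 -6.26327219e-04 -6.64315719e-05] 0.08673375712418172
```

View pics/top0.png

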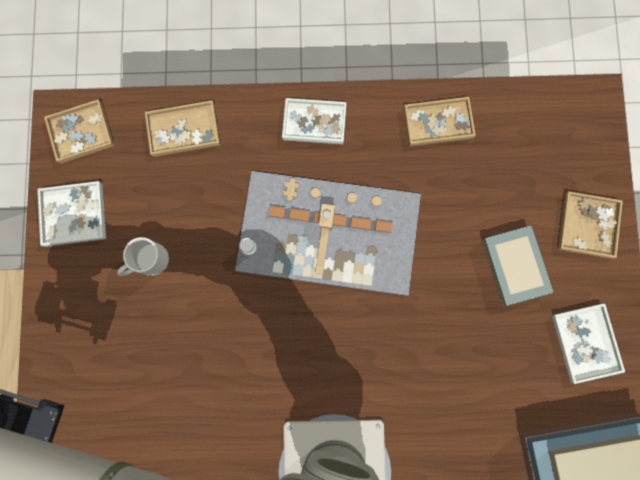

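View pics/scene0.png

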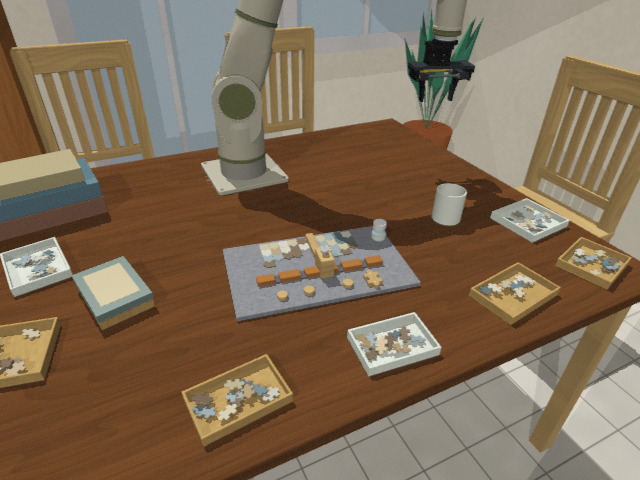

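The top view shows the jigsaw-shaped marker at about (291,188), in the leftmost position, with discs at (315,192), (352,198) and (376,201). The guide head is near (326,215) and the glue pot near (248,246). World +y is image left, so the target is the +y end notch, and I push from the guide's -y side past the +45 notch.

```bash
cat > h.py <<'E'
import numpy as np,cv2
from bench import r,eyes
def ray(n,uv,z):
    c=eyes.calibration(n);d=c["R"].T@[(uv[0]-c["cx"])/c["fx"],(uv[1]-c["cy"])/c["fy"],1];o=-c["R"].T@c["t"]
    return o+d*(z-o[2])/d[2]
E
python3 - <<'E'
from h import *
im=cv2.imread("pics/top0.png")
hsv=cv2.cvtColor(im,cv2.COLOR_BGR2HSV)
g=hsv[165:300,230:425]
m=np.zeros(im.shape[:2],np.uint8);m[165:300,230:425]=cv2.inRange(g,(8,70,150),(30,255,255))
n,l,st,ce=cv2.connectedComponentsWithStats(m)
for i in range(1,n):
    if st[i,4]>25: print(st[i],ce[i].round(1),ray("top",ce[i],.022).round(4))
cs=[(251,171),(421,193),(409,296),(235,270)]
P=[ray("top",c,.012)[:2] for c in cs];print(np.round(P,4))
# orange rail pieces
m2=np.zeros_like(m);m2[195:240,260:400]=cv2.inRange(hsv[195:240,260:400],(3,110,80),(13,255,255))
n,l,st,ce=cv2.connectedComponentsWithStats(m2)
for i in range(1,n):
    if st[i,4]>25: print("rail",st[i],ce[i].round(1),ray("top",ce[i],.024).round(4))
print("head",ray("top",(327,214),.077),"pot",ray("top",(248,244),.062))
cv2.imwrite("pics/crop.png",cv2.resize(im[165:300,230:425],None,fx=4,fy=4,interpolation=cv2.INTER_CUBIC))
E
```

```text
[284 178  14  23 196] [290.5 189.2] [0.6649 0.09   0.022 ]
[311 188   8  10  62] [314.7 192.5] [0.655  0.0313 0.022 ]
[347 193   9  10  63] [351.3 197.3] [ 0.6408 -0.0574  0.022 ]
[372 196   9  10  64] [375.9 200.8] [ 0.6308 -0.1167  0.022 ]
[314 204  33  70 727] [326.3 231.9] [0.5575 0.0051 0.022 ]
[268 206  17  12 167] [276.4 211.5] [0.6104 0.1248 0.022 ]
[289 209  21  12 205] [299.1 214.6] [0.6015 0.07   0.022 ]
[351 217  20  13 207] [360.6 223. ] [ 0.5771 -0.0781  0.022 ]
[376 220  16  13 167] [383.6 226.1] [ 0.5682 -0.133   0.022 ]
[[ 0.7157  0.1877]
 [ 0.6494 -0.2281]
 [ 0.3997 -0.1882]
 [ 0.4716  0.2271]]
head [0.5907963  0.00174254 0.077     ] pot [0.52699862 0.18814681 0.062     ]
```

View pics/crop.png

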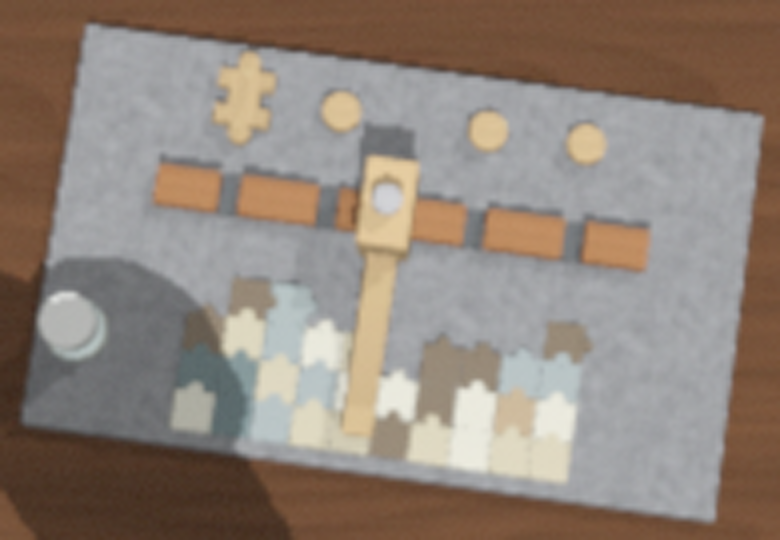

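```bash
A='{"translation":[[0.29,-0.5,0],[0.58,-1,0],[0.58,-1,0]],"rot":[[0,0,0],[0,0,0],[0,0,0]],"jaw":[0,0,0]}'; true
python3 -m inch '{"translation":[[0.29,-0.5,0],[0.58,-1,0],[0.58,-1,0]],"rot":[[0,0,0.07],[0,0,0.137],[0,0,0.137]],"jaw":[0,0,0]}' 40
python3 -m inch '{"translation":[[0.29,-0.5,0],[0.58,-1,0],[0.58,-1,0]],"rot":[[0,0,0],[0,0,0],[0,0,0]],"jaw":[0,0,0]}'
python3 -m inch '{"translation":[[0.29,-0.5,0],[0.58,-1,0],[0.58,-1,0]],"rot":[[0,0,0],[0,0,0],[0,0,0]],"jaw":[0,0,0]}'
```

```text
time: 0.4
ee_pos: [0.2508, 0.4911, 0.2326]
eef_rot: [0.084, 0.997, -0.002, 0.001]
ft_force: [1.0, 0.7, 1.0]
width: 0.0702
time: 0.7
ee_pos: [0.3114, 0.3872, 0.2325]
eef_rot: [0.086, 0.996, -0.002, 0.001]
ft_force: [0.6, 0.2, -0.2]
width: 0.0471
time: 1.0
ee_pos: [0.3715, 0.2831, 0.2325]
eef_rot: [0.089, 0.996, -0.002, 0.001]
ft_force: [-0.0, 1.4, -0.9]
width: 0.0231
```

```bash
python3 -m inch '{"translation":[[0.29,-0.5,0],[0.58,-1,0],[0.58,-1,0]],"rot":[[0,0,0],[0,0,0],[0,0,0]],"jaw":[0,0,0]}'
python3 -m inch '{"translation":[[0.29,-0.5,0],[0.58,-1,0],[0.58,-1,0]],"rot":[[0,0,0],[0,0,0],[0,0,0]],"jaw":[0,0,0]}'
python3 -m inch '{"translation":[[0.29,-0.5,0],[0.58,-1,0],[0.58,-1,0]],"rot":[[0,0,0],[0,0,0],[0,0,0]],"jaw":[0,0,0]}'
```

```text
time: 1.3
ee_pos: [0.4312, 0.1787, 0.2325]
eef_rot: [0.091, 0.996, -0.003, 0.001]
ft_force: [-0.4, 0.7, 0.8]
width: 0.0029
time: 1.6
ee_pos: [0.4907, 0.0742, 0.2326]
eef_rot: [0.094, 0.996, -0.003, 0.002]
ft_force: [0.1, 0.5, -0.1]
width: 0.0004
time: 1.9
ee_pos: [0.5497, -0.0305, 0.2326]
eef_rot: [0.096, 0.995, -0.004, 0.002]
ft_force: [-0.4, -0.4, 0.2]
width: 0.0005
```

```bash
python3 -m inch '{"translation":[[0.25,-0.52,0],[0.25,-0.52,-0.4],[0.25,-0.52,-0.8],[0.25,-0.52,-1],[0.25,-0.52,-1]],"rot":[[0,0,0.027],[0,0,0.027],[0,0,0.027],[0,0,0.027],[0,0,0.027]],"jaw":[0,0,0,0,0]}'
python3 -m inch '{"translation":[[0,0,-0.3],[0,0,-0.6],[0,0,-0.85],[0,0,-0.85],[0,0,-0.85]],"rot":[[0,0,0],[0,0,0],[0,0,0],[0,0,0],[0,0,0]],"jaw":[0,0,0,0,0]}'
python3 - <<'E'
from h import *
t=eyes.camera("top");cv2.imwrite("pics/t1.png",cv2.resize(t[150:300,230:430],None,fx=4,fy=4,interpolation=cv2.INTER_CUBIC))
s=r.read_state();p=s["ee_pos"];u=np.array([.163,.9866]);v=np.array([.9866,-.163]);d=p[:2]-[.5887,-.0034];print(p,d@u,d@v,s["eef_rot"])
E
```

```text
time: 2.4
ee_pos: [0.5727, -0.0822, 0.1294]
eef_rot: [0.082, 0.997, -0.004, -0.001]
ft_force: [-1.1, 1.0, 0.1]
width: 0.0005
time: 2.9
ee_pos: [0.5735, -0.0821, 0.0459]
eef_rot: [0.082, 0.997, -0.004, -0.0]
ft_force: [0.7, 0.8, 1.0]
width: 0.0005
[ 0.57403276 -0.08215832  0.0464675 ] -0.0800937191759141 -0.001633091542952524 [ 8.20931271e-02  9.96615011e-01 -4.36308135e-03  4.49901195e-04]
```

View pics/t1.png

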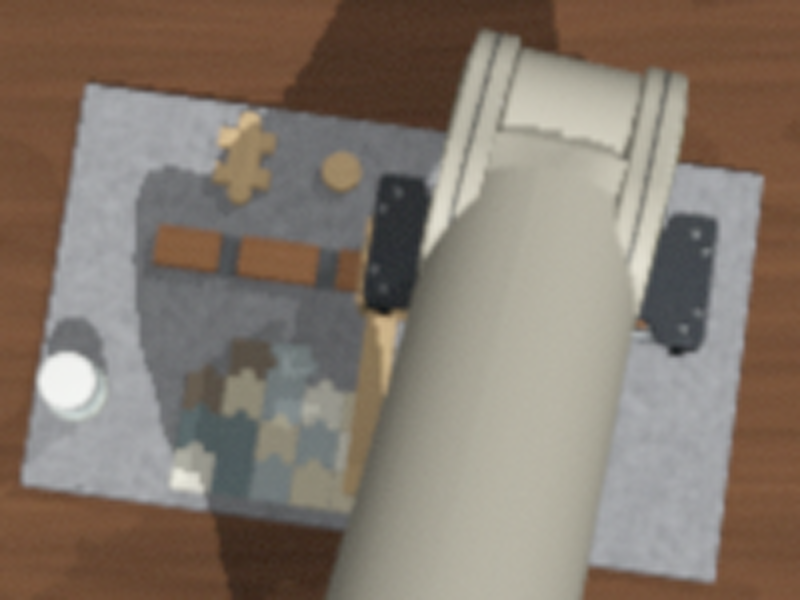

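The gripper is on the guide's -y side, over the rail line (crop 690,290), and the guide and markers have not moved. Next I approach for contact.

```bash
cat > st.py <<'E'
from h import *
s=r.read_state();p=s["ee_pos"];u=np.array([.163,.9866]);v=np.array([.9866,-.163]);d=p[:2]-[.5887,-.0034];f=s["ft_force"];print("s %.4f lat %.4f z %.4f Fu %.1f w %.4f"%(d@u,d@v,p[2],np.dot(f[:2],u),s["width"]))
E
python3 -m inch '{"translation":[[0.03,0.15,0],[0.06,0.3,0],[0.08,0.45,0],[0.08,0.45,0]],"rot":[[0,0,0],[0,0,0],[0,0,0],[0,0,0]],"jaw":[0,0,0,0]}';python3 st.py
python3 -m inch '{"translation":[[0.01,0.05,0],[0.02,0.1,0],[0.02,0.1,0]],"rot":[[0,0,0],[0,0,0],[0,0,0]],"jaw":[0,0,0]}';python3 st.py
python3 -m inch '{"translation":[[0.01,0.05,0],[0.02,0.1,0],[0.02,0.1,0]],"rot":[[0,0,0],[0,0,0],[0,0,0]],"jaw":[0,0,0]}';python3 st.py
```

```text
time: 3.35
ee_pos: [0.5827, -0.033, 0.0467]
eef_rot: [0.08, 0.997, -0.004, 0.001]
ft_force: [-0.1, 0.1, -0.2]
width: 0.0005
s -0.0301 lat -0.0011 z 0.0467 Fu 0.0 w 0.0005
time: 3.65
ee_pos: [0.5848, -0.0223, 0.0466]
eef_rot: [0.079, 0.997, -0.004, 0.001]
ft_force: [0.6, 0.1, -0.6]
width: 0.0005
s -0.0193 lat -0.0008 z 0.0466 Fu 0.2 w 0.0005
time: 3.95
ee_pos: [0.5867, -0.012, 0.0465]
eef_rot: [0.079, 0.997, -0.004, 0.0]
ft_force: [-1.1, -1.3, 1.2]
width: 0.0006
s -0.0088 lat -0.0006 z 0.0465 Fu -1.5 w 0.0006
```

```bash
python3 -m inch '{"translation":[[0.01,0.05,0],[0.02,0.1,0],[0.02,0.1,0]],"rot":[[0,0,0],[0,0,0],[0,0,0]],"jaw":[0,0,0]}';python3 st.py
python3 -m inch '{"translation":[[0.01,0.05,0],[0.02,0.1,0],[0.02,0.1,0]],"rot":[[0,0,0],[0,0,0],[0,0,0]],"jaw":[0,0,0]}';python3 st.py
python3 - <<'E'
from h import *
t=eyes.camera("scene");cv2.imwrite("pics/s2.png",cv2.resize(t[200:330,210:430],None,fx=3.5,fy=3.5,interpolation=cv2.INTER_CUBIC))
E
```

```text
time: 4.25
ee_pos: [0.5887, -0.0008, 0.0465]
eef_rot: [0.079, 0.997, -0.003, 0.0]
ft_force: [-0.7, -0.9, 1.1]
width: 0.0002
s 0.0026 lat -0.0004 z 0.0465 Fu -1.0 w 0.0002
time: 4.55
ee_pos: [0.591, 0.0107, 0.0464]
eef_rot: [0.078, 0.997, -0.003, 0.0]
ft_force: [-0.1, 0.5, 0.4]
width: 0.0006
s 0.0143 lat -0.0000 z 0.0464 Fu 0.5 w 0.0006
```

View pics/s2.png

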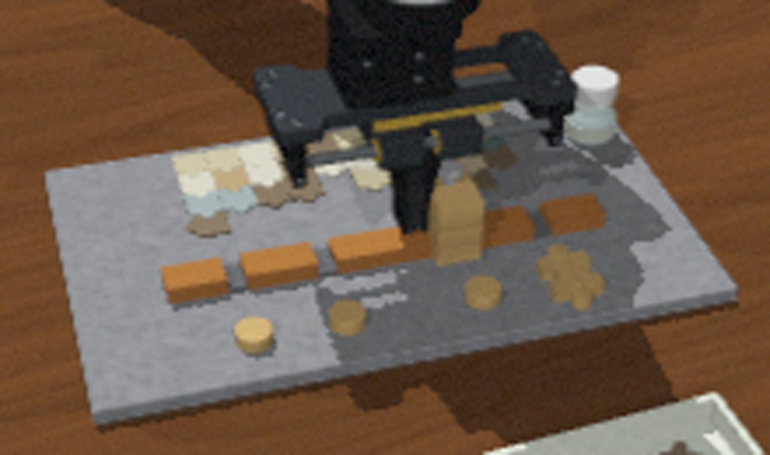

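The scene crop shows the finger's back against the guide's -y face. The guide has moved to about the +45 notch, beside the nearest disc (483,290). I keep pushing in steps.

```bash
python3 -m inch '{"translation":[[0.005,0.03,0],[0.01,0.06,0],[0.01,0.06,0]],"rot":[[0,0,0],[0,0,0],[0,0,0]],"jaw":[0,0,0]}';python3 st.py
python3 -m inch '{"translation":[[0.005,0.03,0],[0.01,0.06,0],[0.01,0.06,0]],"rot":[[0,0,0],[0,0,0],[0,0,0]],"jaw":[0,0,0]}';python3 st.py
python3 -m inch '{"translation":[[0.015,0.1,0],[0.03,0.2,0],[0.03,0.2,0]],"rot":[[0,0,0],[0,0,0],[0,0,0]],"jaw":[0,0,0]}';python3 st.py
python3 - <<'E'
from h import *
t=eyes.camera("scene");cv2.imwrite("pics/s3.png",cv2.resize(t[200:330,210:430],None,fx=3.5,fy=3.5,interpolation=cv2.INTER_CUBIC))
E
```

```text
time: 4.9
ee_pos: [0.5922, 0.0157, 0.0465]
eef_rot: [0.078, 0.997, -0.003, 0.001]
ft_force: [-1.2, -3.5, 0.5]
width: 0.0003
s 0.0194 lat 0.0003 z 0.0465 Fu -3.7 w 0.0003
time: 5.2
ee_pos: [0.593, 0.0202, 0.0465]
eef_rot: [0.079, 0.997, -0.004, 0.0]
ft_force: [-2.3, -4.5, 0.9]
width: 0.001
s 0.0240 lat 0.0004 z 0.0465 Fu -4.8 w 0.0010
time: 5.5
ee_pos: [0.5965, 0.042, 0.0465]
eef_rot: [0.078, 0.997, -0.004, 0.001]
ft_force: [-0.8, 0.5, 0.4]
width: 0.0008
s 0.0461 lat 0.0002 z 0.0465 Fu 0.3 w 0.0008
```

View pics/s3.png

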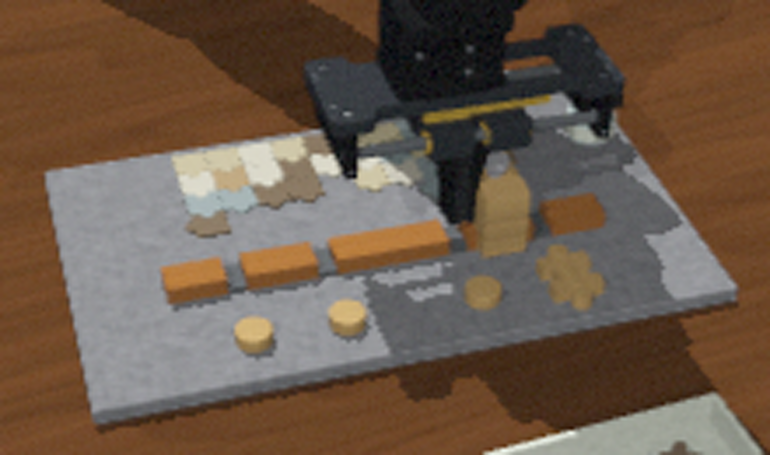

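The guide has broken out of the +45 notch and sits just past it, with its pin head at crop (497,160). Only the finger is touching it. I'll measure its position and look before the final push.

Run:
```python
from h import *
u=np.array([.163,.9866]);v=np.array([.9866,-.163])
for c,k in(((450,168),"s2"),((497,160),"s3")):
    p=ray("scene",(c[0]/3.5+210,c[1]/3.5+200),.077)[:2]-[.5887,-.0034];print(k,p@u,p@v)
# scene-only reference: piece marker & disc tops
for c in((571,275),(483,285),(347,312)):
    p=ray("scene",(c[0]/3.5+210,c[1]/3.5+200),.022)[:2]-[.5887,-.0034];print(p@u,p@v)
```

```text
s2 0.04011479271744693 0.0030680674487799592
s3 0.07257100793745412 0.002739387983950364
0.10447378104594843 0.06434354345251035
0.04615513745334787 0.05854556337715904
-0.04478721713904827 0.060405296207089995
```

```bash
python3 -m inch '{"translation":[[0.015,0.1,0],[0.03,0.18,0],[0.04,0.24,0],[0.04,0.24,0]],"rot":[[0,0,0],[0,0,0],[0,0,0],[0,0,0]],"jaw":[0,0,0,0]}';python3 st.py
python3 -m inch '{"translation":[[0.005,0.03,0],[0.005,0.03,0]],"rot":[[0,0,0],[0,0,0]],"jaw":[0,0]}';python3 st.py
python3 -m inch '{"translation":[[0.003,0.02,0],[0.003,0.02,0]],"rot":[[0,0,0],[0,0,0]],"jaw":[0,0]}';python3 st.py
python3 - <<'E'
from h import *
t=eyes.camera("scene");cv2.imwrite("pics/s4.png",cv2.resize(t[210:310,300:430],None,fx=6,fy=6,interpolation=cv2.INTER_CUBIC))
E
```

```text
time: 5.95
ee_pos: [0.6006, 0.0669, 0.0465]
eef_rot: [0.078, 0.997, -0.003, 0.001]
ft_force: [0.7, 0.4, 0.8]
width: 0.0005
s 0.0713 lat 0.0002 z 0.0465 Fu 0.5 w 0.0005
time: 6.15
ee_pos: [0.6012, 0.0704, 0.0466]
eef_rot: [0.077, 0.997, -0.003, 0.001]
ft_force: [0.4, -1.2, -0.8]
width: 0.0007
s 0.0749 lat 0.0002 z 0.0466 Fu -1.1 w 0.0007
time: 6.35
ee_pos: [0.6015, 0.0731, 0.0466]
eef_rot: [0.077, 0.997, -0.003, 0.001]
ft_force: [0.5, -0.9, -0.9]
width: 0.0006
s 0.0776 lat 0.0002 z 0.0466 Fu -0.8 w 0.0006
```

View pics/s4.png

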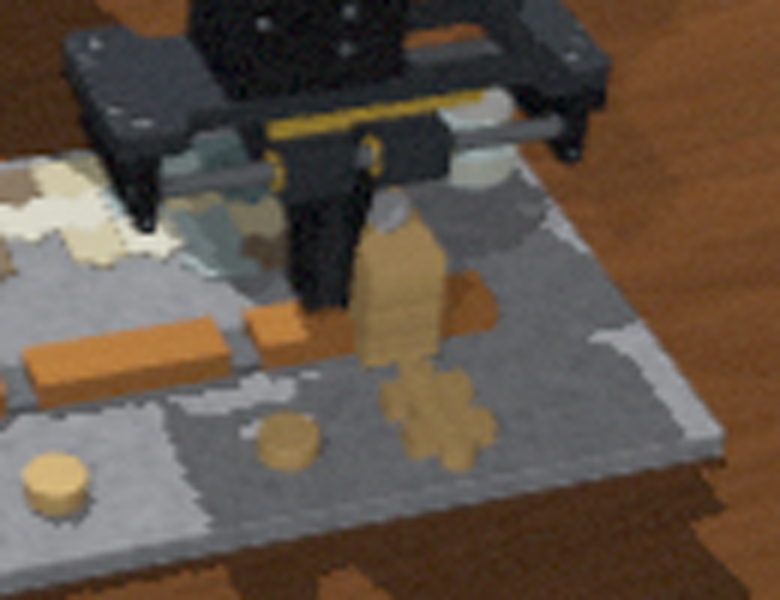

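The guide stands right beside the jigsaw marker, with its pin head at crop (390,205). The pot has not been touched. I'll back off along the rail, lift and check.

```bash
python3 -m inch '{"translation":[[-0.01,-0.1,0],[-0.05,-0.3,0],[-0.08,-0.5,0],[-0.08,-0.5,0]],"rot":[[0,0,0],[0,0,0],[0,0,0],[0,0,0]],"jaw":[0,0,0,0]}';python3 st.py
python3 -m inch '{"translation":[[0,0,0.4],[0,0,0.8],[0,-0.4,1],[-0.2,-0.8,1],[-0.4,-1,1],[-0.4,-1,1]],"rot":[[0,0,0],[0,0,0],[0,0,0],[0,0,0],[0,0,0],[0,0,0]],"jaw":[0,0,0,0,0,0]}'
python3 -m inch '{"translation":[[-0.2,-0.5,0.3],[-0.4,-1,0.5],[-0.4,-1,0.5],[-0.4,-1,0.5]],"rot":[[0,0,0],[0,0,0],[0,0,0],[0,0,0]],"jaw":[0,0,0,0]}'
python3 - <<'E'
from h import *
a=eyes.camera("top");b=eyes.camera("scene")
cv2.imwrite("pics/t5r.png",a);cv2.imwrite("pics/s5r.png",b)
a=cv2.resize(a[165:265,230:360],None,fx=6,fy=6,interpolation=cv2.INTER_CUBIC)[:,:390*2];b=cv2.resize(b[215:305,320:420],None,fx=6,fy=6,interpolation=cv2.INTER_CUBIC)
cv2.imwrite("pics/t5.png",a);cv2.imwrite("pics/s5.png",b)
E
```

```text
time: 6.8
ee_pos: [0.593, 0.0188, 0.0468]
eef_rot: [0.079, 0.997, -0.004, 0.001]
ft_force: [-0.4, -0.5, -1.1]
width: 0.0003
s 0.0226 lat 0.0006 z 0.0468 Fu -0.6 w 0.0003
time: 7.4
ee_pos: [0.5509, -0.0852, 0.1473]
eef_rot: [0.082, 0.997, -0.004, 0.001]
ft_force: [1.2, 0.4, 0.1]
width: 0.0003
time: 7.8
ee_pos: [0.5106, -0.1883, 0.199]
eef_rot: [0.085, 0.996, -0.004, 0.002]
ft_force: [0.3, 0.6, 0.2]
width: 0.0006
```

View pics/t5.png

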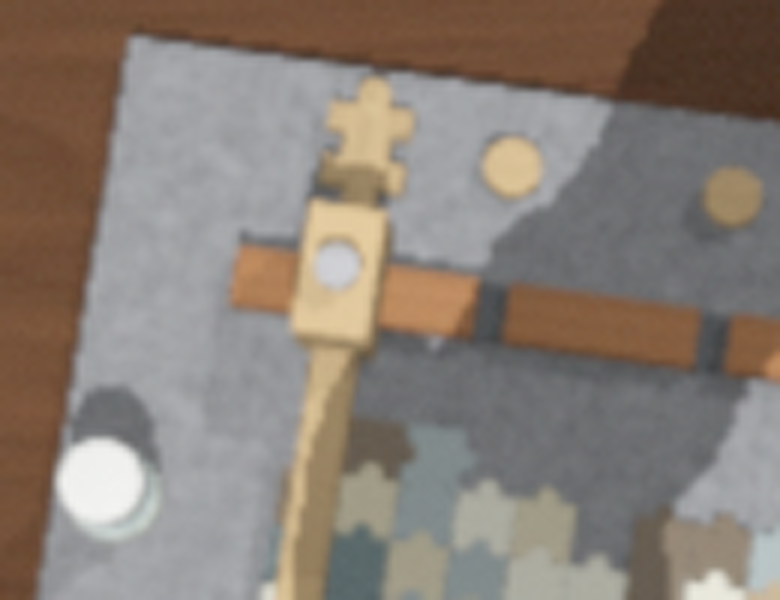

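View pics/s5.png

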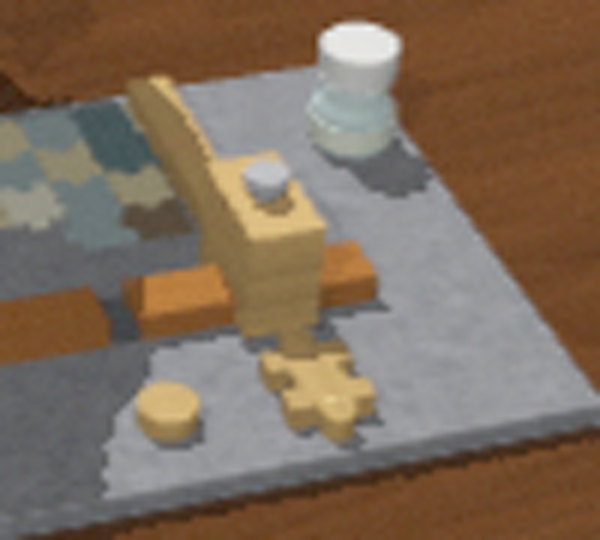

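Run:
```python
from h import *
from scipy.optimize import least_squares
u=np.array([.163,.9866]);v=np.array([.9866,-.163]);o=np.array([.5887,-.0034])
def head(f,c,w=8):
    im=cv2.imread(f).astype(float);x,y=c
    p=im[y-w:y+w+1,x-w:x+w+1]; s=p[...,0]-0.72*p[...,2]  # blue relative to red: high on steel
    s=np.clip(s-0.5*s.max(),0,None); Y,X=np.mgrid[y-w:y+w+1,x-w:x+w+1]
    yy,xx=np.mgrid[-w:w+1,-w:w+1]; s=s*(xx**2+yy**2<=30)
    return np.array([(X*s).sum()/s.sum(),(Y*s).sum()/s.sum()])
def tri(a,b):
    def f(X):
        e=[]
        for n,q in(("top",a),("scene",b)):
            c=eyes.calibration(n);k=c["R"]@X+c["t"];e+=[c["fx"]*k[0]/k[2]+c["cx"]-q[0],c["fy"]*k[1]/k[2]+c["cy"]-q[1]]
        return e
    return least_squares(f,[.59,0,.07])
for t,s,ct,cs in(("pics/top0.png","pics/scene0.png",(327,214),(316,240)),("pics/t5r.png","pics/s5r.png",(286,209),(364,245))):
    a=head(t,ct);b=head(s,cs);R=tri(a,b)
    print(a,b,"top s",(ray("top",a,.074)[:2]-o)@u,"scene s",(ray("scene",b,.072)[:2]-o)@u,"tri z",R.x[2],(R.x[:2]-o)@u,R.cost)
m=cv2.inRange(cv2.cvtColor(cv2.imread("pics/t5r.png"),cv2.COLOR_BGR2HSV),(8,70,150),(30,255,255))
q=[ray("top",(x/6+230,y/6+165),.022)[:2]-o for x,y in((370,138),(512,166),(732,196))];print([ (k@u).round(4) for k in q])
```

```text
[326.32755401 214.18435392] [318.81580538 241.87760653] top s 0.007035082131919423 scene s 0.0058188692811785795 tri z 0.0966978734596595 0.0007356160739639489 5.5318468848532625
[285.73352738 208.86726182] [364.51582854 243.75227204] top s 0.10272398619712653 scene s 0.10596777741905143 tri z 0.07514871577475137 0.10334075106042438 0.11095085458781209
[np.float64(0.1022), np.float64(0.0433), np.float64(-0.0466)]
```

```bash
python3 -c "
from bench import r
print(r.close_job())"
```

```text
the job is handed in; nothing more can be done
None
```

I pushed the row guide from its -y side with the closed fingertips, past the +45 mm notch, to the +105 mm notch beside the jigsaw-shaped marker. I then backed off, raised the hand clear and handed the job in at about 8 s.

**Position:** The last pictures put the guide at about 0.103 m (top view) and 0.106 m (scene view). The marker measured 0.102 m and 0.1045 m in the same views, so they agree to about 1.5 mm, within the 4 mm allowed.

**Pin:** The push force had dropped to about 1 N at the end, against the 3 to 4 N sliding takes, which suggests the notch pulled the guide in. I could not measure the 3 mm drop directly. The pin head triangulated to 75 mm high, roughly what a dropped pin gives. The same check on the starting pictures gave 97 mm, which cannot be right, so pin height is weak evidence. I rely on the guide's position and the push force instead.

**Other objects:** The glue pot and markers looked unmoved in the last crops. The mug and puzzle box were outside those crops and I did not check them again, though the arm passed well above the mug and never went near the box. No step reported any unusual force.

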